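Tap a bearing cup square into its housing

ROBOT

A 6-joint arm with a two-finger parallel gripper is mounted at the origin on a cart in front of the work surface, level with it; the furniture and walls round the work are solid. World frame = base frame: x ahead of the robot, y to its left, z up, the work surface at z = 0. Lengths are in m, angles in rad, forces in N, time in s.
With the tool pointing down it reaches from about 0.325 to 1 m from the base axis. Payload 5.1 kg.
Tool frame: the origin (TCP) lies at the very end of the fingers, on their centre line; the grasp point (between the pads) lies 19 mm behind it; x points along the fingers, z is the direction in which the jaws open and shut, and the axes are right-handed (so a half turn about x gives the same grasp; the last joint's range is limited). The gripper opens to 85 mm and grips with 20 to 120 N. Pads are 22 mm wide; open, the fingers measure 114 mm over their backs; the gripper's body (76 mm by 85 mm) begins 54 mm behind the grasp point. The pads swing forward as they close: fully open they stand 13 mm farther back than shut.
Start: joints at [-1.203, 0.124, 1.65, -0, 1.367, -0.083], TCP at [0.283, -0.585, 0.231] pointing down, gripper open.
Joint ranges: [-2.61, 2.61], [-1.02, 2.33], [0.03, 2.71], [-1.35, 4.49], [0.32, 2.68], [-2.91, 2.91]. Speed limits (rad/s): [2.57, 2.57, 3.14, 3.14, 3.14, 3.14].

INTERFACE

Orientations are given as a unit quaternion [w, x, y, z].
In Python, from station import manip gives the robot as it stands.
- The arm moves only by the shell command python3 -m pendant 'ROWS'. ROWS is JSON, a list of rows, each a list of 7 numbers: the shift along the world's x, y, z in mm, then the turn, a rotation vector about the world's x, y, z in degrees, then the finger opening in mm, from 0 to 85.4. In form: [[x, y, z, ax, ay, az, claw], ...]. A call has 1 to 20 rows; each row shifts and turns the commanded pose from where the row before left it; what a row does not reach is not made up. A row lasts 1/8 s, in which the tool goes at most 62.5 mm and 10.7 degrees, less where a joint would pass 70% of its speed; a pose out of reach is approached as far as the arm can. A call with a gripper value outside its range is refused whole. The fingers move at their own pace and stop on an object; the grip force is fixed at half the most. Time passes only in rows, so rows that do not move let the fingers close. It gives the time, the measured TCP pose, the force and the opening at its end, in the units of the state.
- manip.observe(): the state, without advancing time (a new reading comes with each control period).
- manip.get_image(name): name is "scene" or "top"; returns the picture (420x560x3 uint8, red, green, blue); there is no depth.
- manip.camera_model(name): a dict with "K" (3x3 intrinsics, pixels), "dist_coeffs" ([k1, k2, p1, p2, k3] as OpenCV has them; the pictures are not rectified), "rvec" (rotation vector, rad) and "tvec" (3), from world to camera coordinates, as OpenCV has them. Camera axes: x right, y down, z forward; pixel columns grow to the right and rows downward; lengths in m; the calibration is good to about 2 mm. A picture is of the moment at which its call begins. camera_model takes no time and is no camera call.
- manip.hand_in(): hands the job in, once; it reports no verdict.
Trained networks look in the newest picture that a camera, given by its name, has taken for a name from the list of things; names that differ only in an ending like _2 or _b are one class to them, and where a whole thing is asked for, a point or a joint stands for the part that bears it (a point fixed in the world has none). Each returns a list of dicts, best first, with "p" (0 to 1); they miss things now and then, are a little off and sometimes report something else, mostly with a low value. They report only what shows in the picture. A call takes as long as a camera call. They do not tell look-alikes from the thing itself.
- manip.look_for(name, camera): "extent" ([left, top, width, height] in pixels, round what is visible of it).
- manip.masks_of(name, camera): "region" (420x560 bool, what is visible of it) and "extent" ([left, top, width, height] in pixels, round what is visible of it).
The state is a dict: "clock": time; "joint_pos": joint angles; "joint_velocities": joint speeds; "joint_torque": joint torques, N m; "ee_pos": TCP position; "eef_rot": TCP orientation; "wrist_force": force on the tool from outside, world axes, zero at the start; "wrist_torque": the same for the moment, N m; "finger_gap": opening from 0.0 (shut) to 1.0 (fully open).
Only numpy, scipy, OpenCV 4.12 (cv2) and the standard library are available. Lean on these libraries where they do the work, as an engineer would, in place of code of your own. Each camera call takes 0.05 s, during which the arm holds its last target. There are 200 camera calls.

TASK

The steel bearing cup has only been started in the bore of the dark cast-iron housing and sits a little crooked. Take the thick drift from the wooden tool block and, holding it upright, tap the cup down with its foot on alternate sides of the rim, never letting the cup cock badly, until its flange lies flush on the housing all round. Then stand the drift back upright in a hole of the block; touch the cup only with the drift, and leave the pin punch and the other things on the bench where they are.

Things in the scene. Friction and masses are not known exactly. Their poses are not given: they have to be found in the camera images.
- housing: Dark cast-iron bearing housing fixed to the bench: base plate 96 (x) x 150 (y) x 12 mm with one bolt at each y end, and on it an upright round barrel of 92 mm diameter whose flat top face is 62 mm above the bench, with a bore of 65 mm. Origin: centre of its underside, on the bore's axis; z up.
- cup_rim (a point): Centre of the upper face of the cup's rim. Its z axis is the cup's axis and leans with the cup: the rim is low on the side towards which it leans. The rim to tap is the flat ring between 25 and 38 mm from the axis (aim at 31 mm). At the start the flange stands 11 to 14 mm clear of the housing and leans up to 0.06 rad. Home, this point is 68 mm above the bench.
- cup: Steel bearing cup, an open ring in the bore: flange 76 mm across and 6 mm thick, inside hole 50 mm; same origin as cup_rim. Pushing one edge down by d leaves the opposite edge about where it was, so the cup tilts by about d / 55 mm; tilted over 0.12 rad (about 7 mm across the rim) it is cocked and spoilt. It stops hard when the flange meets the housing.
- cup_depth (a joint): How far the cup's centre has gone down the bore (m): 0 to 0.003 at the start, 0.014 home. A stiff press fit without spring-back: an edge yields to about 4 to 8 N when pushed at up to 30 mm/s, and takes more if pushed faster.
- drift_mid (a point): Drift to tap with: a thick bar 150 mm long, upright in a hole of the block; the lower 45 mm is white nylon, 26 mm diameter, the rest bare aluminium, round up to 62 mm from the foot and a 20 mm square handle above 66 mm, its flats facing along its x and y, which start parallel to the block's. 0.22 kg. Point: on its axis, half-way up (75 mm above the foot); z along it, up. In the block its foot is 10 mm above the bench.
- drift_foot (a point): Centre of the drift's foot (its lower end face, slightly crowned, flat 16 mm in the middle).
- punch_mid (a point): Pin punch, not to be used: 150 mm long, stands in the other hole with its 26 mm thick head down (62 mm long) and its slim 8 to 16 mm pin up. Point: on its axis 75 mm above its lower end.
- rack: Wooden tool block fixed to the bench, 56 (x) x 116 (y) x 40 mm high. Origin: centre of its underside; the two holes lie along its y axis. Beside a tool in it there is room for fingers on the block's x sides only.
- rack_hole0 (a point): Mouth of one hole, at the block's top face (40 mm above the bench), 30 mm on the block's -y side; 31 mm wide, 30 mm deep, chamfered by 2 mm.
- rack_hole1 (a point): Mouth of the other hole, 30 mm on the block's +y side; otherwise the same.
- oil_can_mid (a point): Grey conical oil can with a long spout, 62 mm across, 143 mm high, standing between housing and block; bystander. Point 70 mm above its base. Behind it stands the fixed bench vice: x over 0.485, y from -0.13 to 0.015, up to 0.19 m high, its tommy bar at the front.
- iron_padlock_mid (a point): Dark iron padlock standing at the +y end of the tool block, 28 x 72 x 110 mm high; bystander. Point half-way up.
- wax_mid (a point): Cream-coloured round block of wax standing in front of the block, 50 mm across, 74 mm high; bystander. Point half-way up.
- nickel_knob_mid (a point): Nickel door knob standing in front of the housing, 54 mm across, 58 mm high; bystander. Point half-way up.
- drift: The drift again; origin at the centre of its foot, z up along it. Above the bench, solid things hang and jut out from x = 0.63 on (a mirror at y = -0.1 from 0.34 m up, a shelf with its flap and goods), so swing across in front of them.
Things that resemble listed ones, but are neither listed nor needed, are in the scene too. What is shaped like the drift but blue or green is not meant.

How it is judged:
By the outcome, as a careful person would: the job done as asked, in the order asked, and still so for the second after the job is handed in, with the robot touching nothing.
It also fails if it takes over 64 s, if anything falls off the work surface, if the arm or the gripper's body presses on something with over 40 N, if the wrist force passes 120 N, or if a joint passes its speed limit or range.

## Working session

There is one attempt and no reset: what is moved stays moved. The work goes in short steps, Python scripts to look and compute and a shell command to move; the robot and the scene stay as the last step left them, time stands still between calls to the robot, and variables do not carry over. Pictures are saved under pics/ and viewed, about 8 in all and at most 12, crops included, and the job is handed in when it is done.

```bash
mkdir -p pics; cat > h.py <<'E'
import numpy as np,cv2
from station import manip
def cam(n):
    c=manip.camera_model(n);return np.array(c['K']),np.array(c['dist_coeffs']),np.array(c['rvec'],float),np.array(c['tvec'],float)
def proj(n,P):
    K,d,r,t=cam(n);return cv2.projectPoints(np.array(P,float).reshape(-1,1,3),r,t,K,d)[0].reshape(-1,2)
def ray(n,px):
    K,d,r,t=cam(n);u=cv2.undistortPoints(np.array(px,float).reshape(-1,1,2),K,d).reshape(2)
    R=cv2.Rodrigues(r)[0];return -R.T@t, R.T@np.array([u[0],u[1],1])
def atz(n,px,z):
    o,v=ray(n,px);return o+v*(z-o[2])/v[2]
def save(n,f,crop=None,s=1):
    im=manip.get_image(n)[:,:,::-1]
    if crop: x,y,w,h=crop; im=im[y:y+h,x:x+w]
    cv2.imwrite('pics/'+f,cv2.resize(im,None,fx=s,fy=s,interpolation=cv2.INTER_CUBIC))
E
python3 - <<'E'
from h import *
np.set_printoptions(precision=3,suppress=True)
a=manip.get_image('scene');b=manip.get_image('top')
cv2.imwrite('pics/a.png',np.vstack([a,b])[:,:,::-1][:, :] if 0 else np.ascontiguousarray(a[:,:,::-1]));cv2.imwrite('pics/b.png',np.ascontiguousarray(b[:,:,::-1]))
for n in ('scene','top'):
    o,v=ray(n,(280,210));print(n,o,v)
    for k in ['housing','cup','drift','punch_mid','rack','oil_can_mid','iron_padlock_mid','wax_mid','nickel_knob_mid']:
        print(k,[(np.round(x['extent']).astype(int).tolist(),round(x['p'],2)) for x in manip.look_for(k,n)[:4]])
print(manip.observe())
E
```

```text
scene [-0.45   0.605  1.007] [ 0.657 -0.41  -0.632]
housing []
cup []
drift [([190, 259, 16, 46], 0.97), ([226, 211, 13, 43], 0.88), ([158, 216, 14, 46], 0.85), ([267, 226, 7, 51], 0.72)]
punch_mid [([209, 224, 11, 37], 0.46)]
rack [([287, 226, 24, 42], 0.74), ([201, 243, 50, 34], 0.6)]
oil_can_mid [([288, 231, 23, 33], 0.68)]
iron_padlock_mid [([191, 239, 14, 34], 0.82), ([202, 244, 46, 35], 0.38)]
wax_mid [([215, 262, 24, 29], 0.94)]
nickel_knob_mid []
top [0.246 0.011 1.279] [ 0.187 -0.009 -0.982]
housing [([335, 193, 55, 43], 0.62)]
cup [([352, 197, 32, 31], 0.59)]
drift [([250, 182, 10, 20], 0.76), ([148, 234, 21, 14], 0.76), ([150, 162, 19, 24], 0.72), ([205, 195, 16, 23], 0.67)]
punch_mid [([182, 228, 20, 22], 0.3)]
rack [([183, 198, 48, 26], 0.9)]
oil_can_mid [([260, 234, 22, 25], 0.69)]
iron_padlock_mid [([164, 191, 19, 33], 0.66)]
wax_mid [([183, 224, 22, 24], 0.74), ([208, 199, 10, 20], 0.15)]
nickel_knob_mid [([354, 239, 25, 19], 0.93), ([207, 199, 15, 15], 0.62)]
{'clock': 1.0, 'joint_pos': array([-1.203,  0.124,  1.65 ,  0.   ,  1.367, -0.083]), 'joint_velocities': array([-0.002,  0.001,  0.002, -0.   ,  0.   , -0.002]), 'joint_torque': array([ -0.   , -42.361, -36.576,  -0.   ,   0.   ,  -0.   ]), 'ee_pos': array([ 0.283, -0.585,  0.231]), 'eef_rot': array([ 0.599,  0.376,  0.599, -0.376]), 'wrist_force': array([0.525, 0.242, 0.11 ]), 'wrist_torque': array([ 0.003,  0.02 , -0.008]), 'finger_gap': 0.9978399923935775}
```

View pics/a.png

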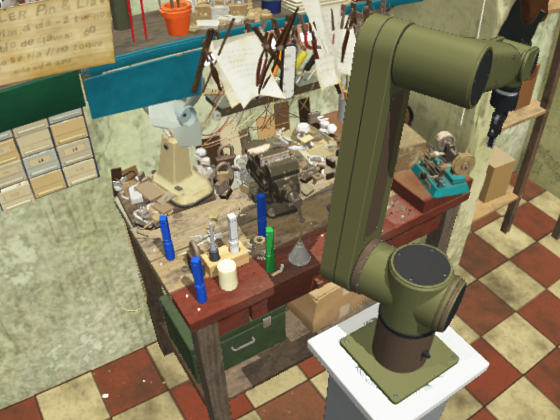

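View pics/b.png

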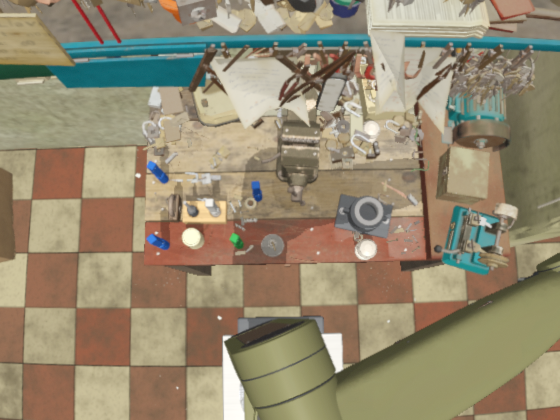

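The scene view shows the tool block at (225,255). Its two tools are a bright one at (233,230) and a darker one at (213,243). Blue bars stand at (165,238), (198,280) and (262,215), and there is a green one at (270,250). In the top view the block is at (205,211) and the housing at (365,213). Next, enlarged crops to tell the two tools in the block apart.

```bash
python3 - <<'E'
from h import *
np.set_printoptions(precision=4,suppress=True)
a=manip.get_image('scene');b=manip.get_image('top')
f=lambda im,x,y,w,h,s:cv2.resize(np.ascontiguousarray(im[y:y+h,x:x+w,::-1]),(int(w*s),int(h*s)),interpolation=cv2.INTER_CUBIC)
cv2.imwrite('pics/c.png',np.hstack([f(a,185,200,70,100,5.5),f(b,160,180,70,100,5.5)]))
cv2.imwrite('pics/d.png',f(b,325,180,80,60,10))
for n,k in (('top','rack'),('top','cup'),('top','housing'),('top','drift'),('top','punch_mid'),('scene','rack')):
    for m in manip.masks_of(k,n)[:3]:
        r=m['region'].astype(np.uint8);c=np.argwhere(r).mean(0)[::-1];rc=cv2.minAreaRect(np.argwhere(r)[:,::-1].astype(np.float32))
        print(n,k,m['p'],r.sum(),c,rc, [atz(n,c,z) for z in (.04,.07)])
for px in ((193,211),(215,209)): print(atz('top',px,.16))
E
```

```text
top rack 0.63 749 [205.6168 213.4499] ((204.0, 212.5), (23.0, 44.0), 90.0) [array([0.4753, 0.2002, 0.04  ]), array([0.4698, 0.1956, 0.07  ])]
top cup 0.82 416 [369.2861 210.8774] ((369.0, 210.5), (27.0, 28.0), 90.0) [array([ 0.4747, -0.2418,  0.04  ]), array([ 0.4691, -0.2357,  0.07  ])]
top housing 0.85 1908 [363.1619 215.1169] ((363.30767822265625, 213.96156311035156), (53.93193435668945, 39.0271110534668), 11.309932708740234) [array([ 0.4633, -0.2245,  0.04  ]), array([ 0.4581, -0.2188,  0.07  ])]
top drift 0.68 197 [158.203  242.0051] ((158.09230041503906, 241.83848571777344), (22.326251983642578, 9.798744201660156), 29.74488067626953) [array([0.3997, 0.3273, 0.04  ]), array([0.396 , 0.3197, 0.07  ])]
top drift 0.65 158 [255.962  190.4114] ((255.89622497558594, 190.3867950439453), (19.64255714416504, 8.928435325622559), 74.05460357666016) [array([0.5365, 0.0639, 0.04  ]), array([0.5295, 0.0626, 0.07  ])]
top drift 0.62 170 [236.4294 240.8882] ((236.25, 240.75), (16.970561981201172, 10.60660171508789), 45.0) [array([0.3997, 0.1171, 0.04  ]), array([0.396 , 0.1145, 0.07  ])]
top punch_mid 0.71 99 [191.8384 209.4242] ((191.25001525878906, 208.75003051757812), (15.55634880065918, 7.77817440032959), 45.0) [array([0.487 , 0.2377, 0.04  ]), array([0.4812, 0.2323, 0.07  ])]
scene rack 0.68 672 [224.8304 258.4777] ((225.26943969726562, 257.7579345703125), (25.22647476196289, 47.15090560913086), 67.2490234375) [array([0.4615, 0.2104, 0.04  ]), array([0.4332, 0.2227, 0.07  ])]
[0.4597 0.2129 0.16  ]
[0.4638 0.159  0.16  ]
```

View pics/c.png

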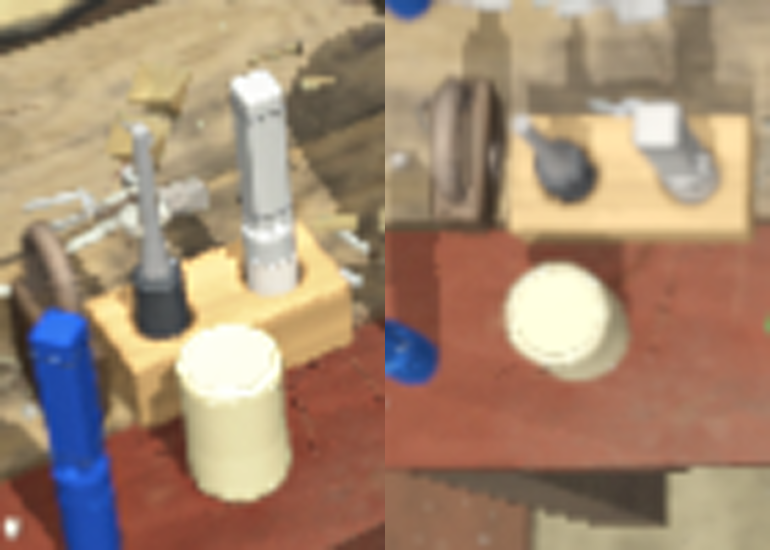

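View pics/d.png

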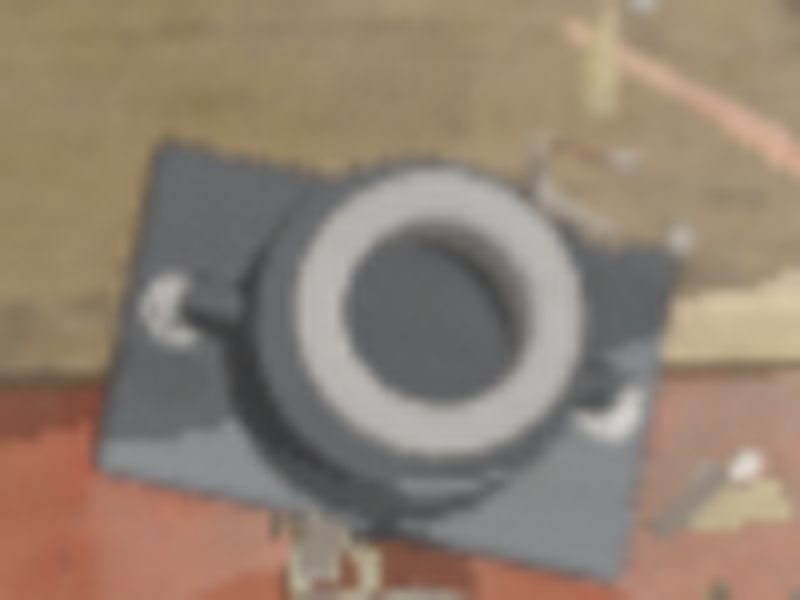

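The drift is the bright tool in the block's −y hole: square handle top at about top (209.5,203), scene (232,215), with a white foot. The dark-headed tool with the slim pin, top (191,210), is the punch. The blue and green bars are excluded by colour. Cup flange centre is at about top (369,211).

```bash
python3 - <<'E'
from h import *
np.set_printoptions(precision=4,suppress=True)
q=lambda X,Y,x,y,s:((X+.5)/s-.5+x,(Y+.5)/s-.5+y)
pt=q(657-385,125,160,180,5.5);ps=q(258,82,185,200,5.5)
print('top',atz('top',pt,.16),'scene',atz('scene',ps,.16))
o1,v1=ray('top',pt);o2,v2=ray('scene',ps)
A=np.c_[v1,-v2];s=np.linalg.lstsq(A,o2-o1,rcond=None)[0];print(o1+s[0]*v1,o2+s[1]*v2)
print('foot edge at .04', atz('top',q(692-385,182,160,180,5.5),.045),atz('scene',q(273,280,185,200,5.5),.045))
print('rack corners top (z.04)',[atz('top',q(X-385,Y,160,180,5.5),.04) for X,Y in((510,115),(751,117))],'front bottom z0',[atz('top',q(X-385,Y,160,180,5.5),0) for X,Y in((510,233),(750,237))])
print('rack scene z.04',[atz('scene',q(X,Y,185,200,5.5),.04) for X,Y in((88,303),(138,378),(350,283),(300,215))])
print('punch head',atz('top',q(565-385,165,160,180,5.5),.072))
print('cup',[atz('top',q(441,312,325,180,10),z) for z in(.078,.082)])
print('housing corners',[atz('top',q(*c,325,180,10),.012) for c in((160,140),(100,468),(620,578),(680,250))])
print('wax top',atz('top',q(557-385,313,160,180,5.5),.074))
E
```

```text
top [0.4806 0.1738 0.16  ] scene [0.4816 0.1705 0.16  ]
[0.48   0.1733 0.163 ] [0.4789 0.1718 0.1625]
foot edge at .04 [0.4761 0.173  0.045 ] [0.4703 0.1768 0.045 ]
rack corners top (z.04) [array([0.5121, 0.2643, 0.04  ]), array([0.509 , 0.1448, 0.04  ])] front bottom z0 [array([0.4598, 0.2711, 0.    ]), array([0.4558, 0.1495, 0.    ])]
rack scene z.04 [array([0.5093, 0.259 , 0.04  ]), array([0.4502, 0.2611, 0.04  ]), array([0.453 , 0.1436, 0.04  ]), array([0.5096, 0.1405, 0.04  ])]
punch head [0.4803 0.2306 0.072 ]
cup [array([ 0.468 , -0.2324,  0.078 ]), array([ 0.4673, -0.2316,  0.082 ])]
housing corners [array([ 0.5302, -0.1697,  0.012 ]), array([ 0.4384, -0.1492,  0.012 ]), array([ 0.4051, -0.2915,  0.012 ]), array([ 0.4966, -0.3141,  0.012 ])]
wax top [0.4088 0.2329 0.074 ]
```

```bash
python3 - <<'E'
from h import *
from scipy.spatial.transform import Rotation as R
s=manip.observe();q=s['eef_rot'];m=R.from_quat(np.r_[q[1:],q[0]]).as_matrix();print(m.round(3),np.degrees(np.arctan2(m[1,2],m[0,2])),s['clock'])
E
```

```text
[[-0.     0.9    0.436]
 [-0.     0.436 -0.9  ]
 [-1.    -0.     0.   ]] -64.17193459918815 1.4
```

```bash
python3 -m pendant '[[12,47,3,0,0,4,85],[12,47,3,0,0,4,85],[12,47,3,0,0,4,85],[12,47,3,0,0,4,85],[12,47,3,0,0,4,85],[12,47,3,0,0,4,85],[12,47,3,0,0,4,85],[12,47,3,0,0,4,85],[12,47,3,0,0,4,85],[12,47,3,0,0,4,85],[12,47,3,0,0,4,85],[12,47,3,0,0,4,85],[12,47,3,0,0,4,85],[12,47,3,0,0,4,85],[12,47,3,0,0,4,85],[12,47,3,0,0,4.2,85],[0,0,0,0,0,0,85]]'
python3 - <<'E'
from h import *
a=manip.get_image('scene');b=manip.get_image('top')
cv2.imwrite('pics/s1.png',np.ascontiguousarray(a[:,:,::-1]))
f=lambda im,x,y,w,h,s:cv2.resize(np.ascontiguousarray(im[y:y+h,x:x+w,::-1]),(int(w*s),int(h*s)),interpolation=cv2.INTER_CUBIC)
c=proj('scene',[.468,-.232,.08])[0].astype(int);print(c)
x,y=c[0]-25,c[1]-20
c2=np.hstack([f(a,x,y,50,50,8),f(b,345,190,50,50,8)]);cv2.imwrite('pics/e.png',c2)
for n in('scene','top'):print([(x['extent'],x['p']) for x in manip.look_for('cup',n)[:2]])
E
```

```text
clock: 3.52
ee_pos: [0.4754, 0.1694, 0.2795]
eef_rot: [0.707, -0.002, 0.707, 0.002]
wrist_force: [0.9, -1.5, 0.2]
finger_gap: 0.998
[355 191]
[([340.1, 185.3, 28.6, 16.1], 0.86)]
[([351.4, 201.8, 29.8, 23.7], 0.66)]
```

View pics/e.png

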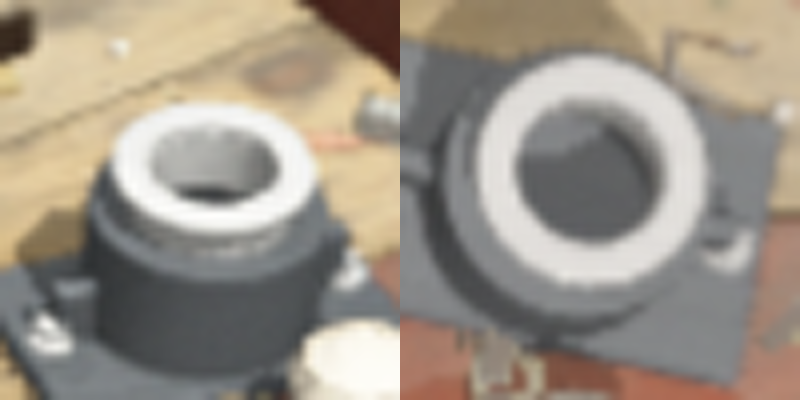

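```bash
python3 -m pendant '[[5,3,-30,0,0,0,85],[0,0,-45,0,0,0,85],[0,0,-45,0,0,0,85],[0,0,-38,0,0,0,85],[0,0,-20,0,0,0,85],[0,0,0,0,0,0,85]]'
python3 - <<'E'
from h import *
a=manip.get_image('scene');b=manip.get_image('top')
f=lambda im,x,y,w,h,s:cv2.resize(np.ascontiguousarray(im[y:y+h,x:x+w,::-1]),(int(w*s),int(h*s)),interpolation=cv2.INTER_CUBIC)
cv2.imwrite('pics/g.png',np.hstack([f(a,185,170,80,110,5),f(b,160,150,80,110,5)]))
E
```

```text
clock: 4.47
ee_pos: [0.4787, 0.1684, 0.0994]
eef_rot: [0.706, 0.0, 0.709, -0.001]
wrist_force: [0.6, -0.1, -0.7]
finger_gap: 0.998
```

View pics/g.png

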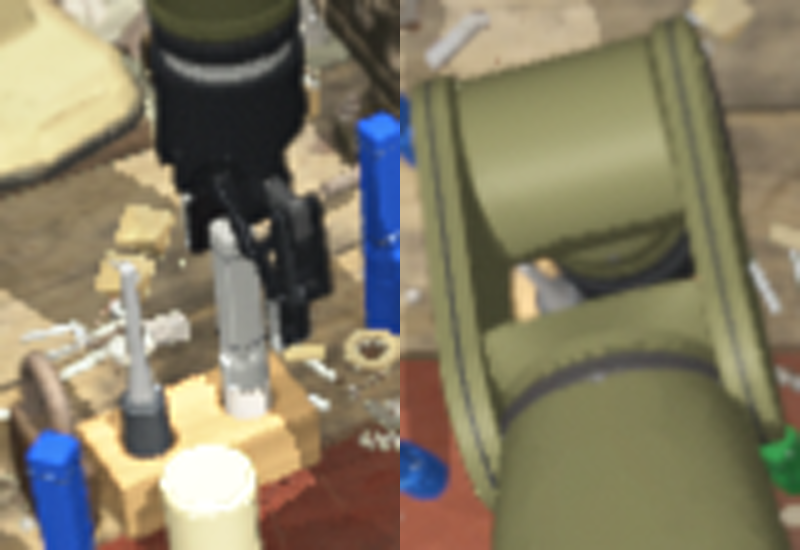

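```bash
python3 - <<'E'
from h import *
s=manip.observe();p=s['ee_pos'];print(p,s['joint_velocities'].round(3))
for P in (p,p+[-.045,0,.013],p+[.045,0,.013],[.4805,.172,.16],[.4805,.172,.1],[.4805,.172,.05]):
    print(np.round((proj('scene',P)[0]-[185,170]+.5)*5-.5))
E
```

```text
[0.48075282 0.16930635 0.10226848] [ 0.006 -0.012 -0.02   0.001 -0.003  0.001]
[244. 309.]
[284. 339.]
[203. 244.]
[233. 227.]
[240. 314.]
[246. 384.]
```

In the crop, the near finger is at (297,260), right of the drift, and the far one shows at (198,235). The drift axis crosses near (241,310) and the TCP projects to (244,309), so they are aligned to about 3 mm in y. Nudging y and closing.

```bash
python3 -m pendant '[[0,3,0,0,0,0,85],[0,0,0,0,0,0,10],[0,0,0,0,0,0,10],[0,0,0,0,0,0,10],[0,0,0,0,0,0,10],[0,0,0,0,0,0,10],[0,0,0,0,0,0,10],[0,0,0,0,0,0,10]]'
```

```text
clock: 5.58
ee_pos: [0.4803, 0.173, 0.1015]
eef_rot: [0.707, -0.0, 0.707, 0.0]
wrist_force: [-0.2, 0.0, 1.7]
finger_gap: 0.221
```

```bash
python3 -m pendant '[[0,0,15,0,0,0,10],[0,0,35,0,0,0,10],[0,0,50,0,0,0,10],[0,0,50,0,0,0,10],[-10,0,40,0,0,0,10],[-10,-35,0,0,0,0,10],[-10,-45,0,0,0,0,10],[0,-45,0,0,0,0,10],[0,-45,0,0,0,0,10],[0,-45,0,0,0,0,10],[0,-45,0,0,0,0,10],[0,-45,0,0,0,0,10],[10,-35,-20,0,0,0,10],[7,-34,-40,0,0,0,10],[0,0,-20,0,0,0,10],[0,0,0,0,0,0,10],[0,0,0,0,0,0,10]]'
python3 - <<'E'
from h import *
s=manip.observe();p=s['ee_pos'];print(p,s['wrist_force'],s['finger_gap'])
a=manip.get_image('scene');b=manip.get_image('top')
f=lambda im,x,y,w,h,s:cv2.resize(np.ascontiguousarray(im[y:y+h,x:x+w,::-1]),(int(w*s),int(h*s)),interpolation=cv2.INTER_CUBIC)
cv2.imwrite('pics/k.png',np.hstack([f(a,315,120,80,110,5),f(b,325,150,80,110,5)]))
for z in(-.0915,-.04):print(np.round((proj('scene',p+[0,0,z])[0]-[315,120]+.5)*5-.5))
E
```

```text
clock: 7.7
ee_pos: [0.4677, -0.2006, 0.2128]
eef_rot: [0.708, -0.001, 0.706, 0.0]
wrist_force: [0.8, -0.4, -2.3]
finger_gap: 0.225
[ 0.46773198 -0.20057113  0.21283939] [ 0.81767646 -0.37828424 -2.34577309] 0.22544335936390433
[168. 318.]
[175. 245.]
```

View pics/k.png

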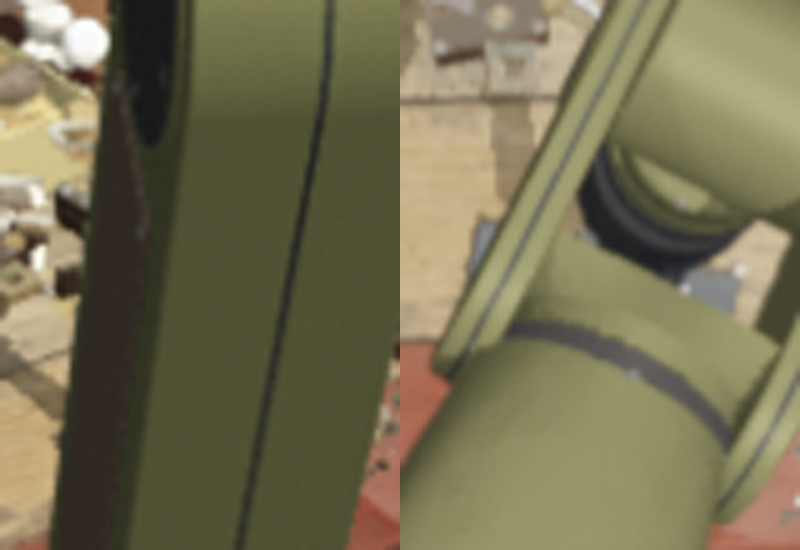

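The k.png crops show the arm blocking both cameras over the cup, so I'll feel for the rim instead. The wrist reads 2.3 N down, which is the drift's weight, so it is held.

```bash
python3 -m pendant '[[0,0,-25,0,0,0,10],[0,0,-10,0,0,0,10],[0,0,0,0,0,0,10]]'; for i in 1; do :; done; python3 -m pendant '[[0,0,-2,0,0,0,10],[0,0,0,0,0,0,10]]'; python3 -m pendant '[[0,0,-2,0,0,0,10],[0,0,0,0,0,0,10]]'
```

```text
clock: 8.18
ee_pos: [0.4669, -0.2006, 0.1761]
eef_rot: [0.707, -0.0, 0.707, 0.001]
wrist_force: [0.7, -0.5, -1.8]
finger_gap: 0.228
clock: 8.43
ee_pos: [0.4675, -0.2013, 0.1751]
eef_rot: [0.707, -0.0, 0.707, -0.0]
wrist_force: [0.8, -0.4, -1.7]
finger_gap: 0.229
clock: 8.68
ee_pos: [0.4671, -0.2011, 0.1723]
eef_rot: [0.707, -0.0, 0.707, 0.0]
wrist_force: [-0.6, -0.4, -2.9]
finger_gap: 0.229
```

```bash
for z in a; do python3 -m pendant '[[0,0,-1,0,0,0,10],[0,0,0,0,0,0,10]]'; python3 -m pendant '[[0,0,-1,0,0,0,10],[0,0,0,0,0,0,10]]';python3 -m pendant '[[0,0,-1,0,0,0,10],[0,0,0,0,0,0,10]]'; done | grep -E 'ee_pos|force'
```

```text
ee_pos: [0.4672, -0.2011, 0.1714]
wrist_force: [0.3, -0.0, -1.8]
ee_pos: [0.4673, -0.2012, 0.1707]
wrist_force: [-0.5, 0.1, -0.2]
ee_pos: [0.4673, -0.2012, 0.1695]
wrist_force: [-0.3, -1.0, 2.1]
```

```bash
(python3 -m pendant '[[0,0,10,0,0,0,10],[0,-31,0,0,0,0,10],[0,-31,0,0,0,0,10],[0,0,-4,0,0,0,10],[0,0,0,0,0,0,10]]'; python3 -m pendant '[[0,0,-2,0,0,0,10],[0,0,0,0,0,0,10]]'; python3 -m pendant '[[0,0,-1,0,0,0,10],[0,0,0,0,0,0,10]]')| grep -E 'clock|ee_pos|force'
```

```text
clock: 10.05
ee_pos: [0.4669, -0.2627, 0.1749]
wrist_force: [0.3, -0.1, -2.7]
clock: 10.3
ee_pos: [0.4672, -0.2626, 0.1735]
wrist_force: [-0.4, 0.4, -1.6]
clock: 10.55
ee_pos: [0.4671, -0.2627, 0.1723]
wrist_force: [-1.7, 0.6, 0.0]
```

```bash
(python3 -m pendant '[[0,0,-2,0,0,0,10],[0,0,-2,0,0,0,10],[0,0,0,0,0,0,10]]'; python3 -m pendant '[[0,0,10,0,0,0,10],[31,31,0,0,0,0,10],[0,0,-4,0,0,0,10],[0,0,0,0,0,0,10]]'; python3 -m pendant '[[0,0,-2,0,0,0,10],[0,0,0,0,0,0,10]]'; python3 -m pendant '[[0,0,-1,0,0,0,10],[0,0,0,0,0,0,10]]')| grep -E 'clock|ee_pos|force'
```

```text
clock: 10.92
ee_pos: [0.4672, -0.2629, 0.1682]
wrist_force: [-0.6, 1.6, 0.8]
clock: 11.42
ee_pos: [0.4977, -0.232, 0.1736]
wrist_force: [0.8, 0.5, -2.0]
clock: 11.68
ee_pos: [0.4977, -0.2325, 0.172]
wrist_force: [-0.6, -0.1, -2.6]
clock: 11.92
ee_pos: [0.498, -0.2322, 0.1713]
wrist_force: [-0.9, -0.4, -2.4]
```

```bash
(python3 -m pendant '[[0,0,-1,0,0,0,10],[0,0,0,0,0,0,10]]'; python3 -m pendant '[[0,0,-1,0,0,0,10],[0,0,0,0,0,0,10]]'; python3 -m pendant '[[0,0,-1,0,0,0,10],[0,0,0,0,0,0,10]]'; python3 -m pendant '[[0,0,10,0,0,0,10],[-31,0,0,0,0,0,10],[-31,0,0,0,0,0,10],[0,0,-5,0,0,0,10],[0,0,0,0,0,0,10]]'; python3 -m pendant '[[0,0,-2,0,0,0,10],[0,0,0,0,0,0,10]]')| grep -E 'clock|ee_pos|force'
```

```text
clock: 12.18
ee_pos: [0.4982, -0.2321, 0.1704]
wrist_force: [0.4, 0.6, -2.1]
clock: 12.42
ee_pos: [0.4983, -0.2322, 0.1696]
wrist_force: [-0.7, 1.5, -0.6]
clock: 12.68
ee_pos: [0.4983, -0.2321, 0.1685]
wrist_force: [-1.1, -0.0, -0.3]
clock: 13.3
ee_pos: [0.4363, -0.232, 0.1731]
wrist_force: [0.2, 0.5, -2.7]
clock: 13.55
ee_pos: [0.4369, -0.2322, 0.1715]
wrist_force: [-0.4, -0.2, -2.2]
```

```bash
(python3 -m pendant '[[0,0,-2,0,0,0,10],[0,0,0,0,0,0,10]]';python3 -m pendant '[[0,0,-2,0,0,0,10],[0,0,0,0,0,0,10]]'; python3 -m pendant '[[0,0,10,0,0,0,10],[31,31,0,0,0,0,10],[0,0,-7,0,0,0,10],[0,0,-2,0,0,0,10],[0,0,-2,0,0,0,10],[0,0,0,0,0,0,10]]')| grep -E 'clock|ee_pos|force'
```

```text
clock: 13.8
ee_pos: [0.4367, -0.2322, 0.1697]
wrist_force: [0.3, 1.4, -0.5]
clock: 14.05
ee_pos: [0.4366, -0.2321, 0.1676]
wrist_force: [2.2, 0.4, 0.2]
clock: 14.8
ee_pos: [0.4669, -0.2015, 0.1665]
wrist_force: [1.2, 1.0, 1.4]
```

```bash
(python3 -m pendant '[[0,0,8,0,0,0,10],[0,-31,0,0,0,0,10],[0,-31,0,0,0,0,10],[0,0,-6,0,0,0,10],[0,0,-2,0,0,0,10],[0,0,-2,0,0,0,10],[0,0,0,0,0,0,10]]'; python3 -m pendant '[[0,0,10,0,0,0,10],[31,31,0,0,0,0,10],[0,0,-6,0,0,0,10],[0,0,-2,0,0,0,10],[0,0,-2,0,0,0,10],[0,0,0,0,0,0,10]]'; python3 -m pendant '[[0,0,10,0,0,0,10],[-31,0,0,0,0,0,10],[-31,0,0,0,0,0,10],[0,0,-6,0,0,0,10],[0,0,-2,0,0,0,10],[0,0,-2,0,0,0,10],[0,0,0,0,0,0,10]]')| grep -E 'clock|ee_pos|force|gap'
```

```text
clock: 15.68
ee_pos: [0.4674, -0.2627, 0.1647]
wrist_force: [-0.7, -2.3, 0.9]
finger_gap: 0.225
clock: 16.42
ee_pos: [0.4978, -0.2324, 0.1644]
wrist_force: [0.2, 1.2, 0.4]
finger_gap: 0.229
clock: 17.3
ee_pos: [0.4367, -0.2323, 0.1645]
wrist_force: [-0.9, -0.4, -0.2]
finger_gap: 0.231
```

```bash
(python3 -m pendant '[[0,0,8,0,0,0,10],[31,31,0,0,0,0,10],[0,0,-6,0,0,0,10],[0,0,-2,0,0,0,10],[0,0,-2,0,0,0,10],[0,0,0,0,0,0,10]]'; python3 -m pendant '[[0,0,9,0,0,0,10],[0,-31,0,0,0,0,10],[0,-31,0,0,0,0,10],[0,0,-6,0,0,0,10],[0,0,-2,0,0,0,10],[0,0,-2,0,0,0,10],[0,0,0,0,0,0,10]]'; python3 -m pendant '[[0,0,10,0,0,0,10],[31,31,0,0,0,0,10],[0,0,-6,0,0,0,10],[0,0,-2,0,0,0,10],[0,0,-2,0,0,0,10],[0,0,0,0,0,0,10]]'; python3 -m pendant '[[0,0,10,0,0,0,10],[-31,0,0,0,0,0,10],[-31,0,0,0,0,0,10],[0,0,-6,0,0,0,10],[0,0,-2,0,0,0,10],[0,0,-2,0,0,0,10],[0,0,0,0,0,0,10]]')| grep -E 'clock|ee_pos|force|gap'
```

```text
clock: 18.05
ee_pos: [0.4672, -0.2015, 0.1628]
wrist_force: [1.4, 1.8, 0.7]
finger_gap: 0.223
clock: 18.92
ee_pos: [0.4673, -0.2628, 0.1617]
wrist_force: [0.2, -1.8, 0.9]
finger_gap: 0.227
clock: 19.68
ee_pos: [0.4978, -0.2324, 0.1614]
wrist_force: [0.6, 1.6, -0.9]
finger_gap: 0.23
clock: 20.55
ee_pos: [0.4367, -0.2323, 0.1616]
wrist_force: [-0.7, 0.2, -0.4]
finger_gap: 0.225
```

```bash
(python3 -m pendant '[[0,0,8,0,0,0,10],[31,31,0,0,0,0,10],[0,0,-6,0,0,0,10],[0,0,-2,0,0,0,10],[0,0,-1.5,0,0,0,10],[0,0,0,0,0,0,10]]'; python3 -m pendant '[[0,0,9,0,0,0,10],[0,-31,0,0,0,0,10],[0,-31,0,0,0,0,10],[0,0,-7,0,0,0,10],[0,0,-1.5,0,0,0,10],[0,0,-1.5,0,0,0,10],[0,0,0,0,0,0,10]]';python3 -m pendant '[[0,0,-1,0,0,0,10],[0,0,0,0,0,0,10]]')| grep -E 'clock|ee_pos|force|gap'
```

```text
clock: 21.3
ee_pos: [0.4671, -0.2015, 0.1602]
wrist_force: [0.7, 1.1, 0.7]
finger_gap: 0.225
clock: 22.18
ee_pos: [0.4673, -0.263, 0.1594]
wrist_force: [-0.6, -3.1, 1.9]
finger_gap: 0.228
clock: 22.42
ee_pos: [0.4674, -0.2632, 0.1591]
wrist_force: [-2.4, -2.7, 5.4]
finger_gap: 0.223
```

```bash
(python3 -m pendant '[[0,0,-1,0,0,0,10],[0,0,0,0,0,0,10]]';python3 -m pendant '[[0,0,-1,0,0,0,10],[0,0,0,0,0,0,10]]';python3 -m pendant '[[0,0,-1,0,0,0,10],[0,0,0,0,0,0,10]]')| grep -E 'clock|ee_pos|force|gap'
```

```text
clock: 22.68
ee_pos: [0.4675, -0.2633, 0.1589]
wrist_force: [-3.1, -2.1, 9.2]
finger_gap: 0.229
clock: 22.92
ee_pos: [0.4677, -0.2634, 0.1588]
wrist_force: [-4.2, -1.1, 13.2]
finger_gap: 0.223
clock: 23.18
ee_pos: [0.4678, -0.2635, 0.1587]
wrist_force: [-5.5, 0.5, 15.9]
finger_gap: 0.225
```

-y side is hard on the stop, with TCP ~0.1588. Same for the other sides.

```bash
(python3 -m pendant '[[0,0,11,0,0,0,10],[31,31,0,0,0,0,10],[0,0,-4,0,0,0,10],[0,0,-2,0,0,0,10],[0,0,-2,0,0,0,10],[0,0,-2,0,0,0,10],[0,0,-1,0,0,0,10],[0,0,0,0,0,0,10]]';python3 -m pendant '[[0,0,11,0,0,0,10],[-31,0,0,0,0,0,10],[-31,0,0,0,0,0,10],[0,0,-4,0,0,0,10],[0,0,-2,0,0,0,10],[0,0,-2,0,0,0,10],[0,0,-2,0,0,0,10],[0,0,-1,0,0,0,10],[0,0,0,0,0,0,10]]';python3 -m pendant '[[0,0,11,0,0,0,10],[31,31,0,0,0,0,10],[0,0,-4,0,0,0,10],[0,0,-2,0,0,0,10],[0,0,-2,0,0,0,10],[0,0,-2,0,0,0,10],[0,0,-1,0,0,0,10],[0,0,0,0,0,0,10]]')| grep -E 'clock|ee_pos|force|gap'
```

```text
clock: 24.18
ee_pos: [0.4985, -0.2317, 0.1587]
wrist_force: [-3.6, 6.9, 16.9]
finger_gap: 0.222
clock: 25.3
ee_pos: [0.4364, -0.2328, 0.1587]
wrist_force: [-9.5, 2.8, 16.9]
finger_gap: 0.228
clock: 26.3
ee_pos: [0.4676, -0.2015, 0.1587]
wrist_force: [-5.4, 5.2, 15.1]
finger_gap: 0.226
```

```bash
(python3 -m pendant '[[0,0,11,0,0,0,10],[0,-31,0,0,0,0,10],[0,-31,0,0,0,0,10],[0,0,-4,0,0,0,10],[0,0,-2,0,0,0,10],[0,0,-2,0,0,0,10],[0,0,-2,0,0,0,10],[0,0,-1,0,0,0,10],[0,0,0,0,0,0,10]]';python3 -m pendant '[[0,0,11,0,0,0,10],[31,31,0,0,0,0,10],[0,0,-4,0,0,0,10],[0,0,-2,0,0,0,10],[0,0,-2,0,0,0,10],[0,0,-2,0,0,0,10],[0,0,-1,0,0,0,10],[0,0,0,0,0,0,10]]')| grep -E 'clock|ee_pos|force|gap'
python3 -m pendant '[[0,0,15,0,0,0,10],[0,0,40,0,0,0,10],[0,0,50,0,0,0,10],[-10,20,35,0,0,0,10],[-20,40,0,0,0,0,10],[-20,45,0,0,0,0,10],[0,45,0,0,0,0,10],[0,45,0,0,0,0,10],[0,45,0,0,0,0,10],[0,45,0,0,0,0,10],[0,45,0,0,0,0,10],[10,40,0,0,0,0,10],[22,34,0,0,0,0,10],[0,0,0,0,0,0,10],[0,0,0,0,0,0,10]]'
python3 - <<'E'
from h import *
s=manip.observe();p=s['ee_pos'];print(p,s['wrist_force'],s['finger_gap'])
a=manip.get_image('scene');b=manip.get_image('top')
f=lambda im,x,y,w,h,s:cv2.resize(np.ascontiguousarray(im[y:y+h,x:x+w,::-1]),(int(w*s),int(h*s)),interpolation=cv2.INTER_CUBIC)
cv2.imwrite('pics/m.png',np.hstack([f(a,330,171,50,70,8),f(a,180,140,80,140,4)]))
for z in(-.0915,0):print(p+[0,0,z],proj('scene',p+[0,0,z])[0],(proj('scene',p+[0,0,z])[0]-[180,140]+.5)*4-.5+[400,0])
E
```

```text
clock: 27.42
ee_pos: [0.4671, -0.2634, 0.1587]
wrist_force: [-8.0, 1.9, 15.3]
finger_gap: 0.231
clock: 28.42
ee_pos: [0.4983, -0.2322, 0.1587]
wrist_force: [-5.4, 5.7, 15.9]
finger_gap: 0.224
clock: 30.3
ee_pos: [0.48, 0.1714, 0.2944]
eef_rot: [0.707, -0.0, 0.707, -0.0]
wrist_force: [-1.2, -0.3, -1.9]
finger_gap: 0.226
[0.47998378 0.17139243 0.29436226] [-1.21715064 -0.30250521 -1.87078289] 0.22632109164792583
[0.47998378 0.17139243 0.20286226] [230.37904002 201.82649471] [603.01616009 248.80597882]
[0.47998378 0.17139243 0.29436226] [227.90942726 171.8719646 ] [593.13770903 128.98785841]
```

View pics/m.png

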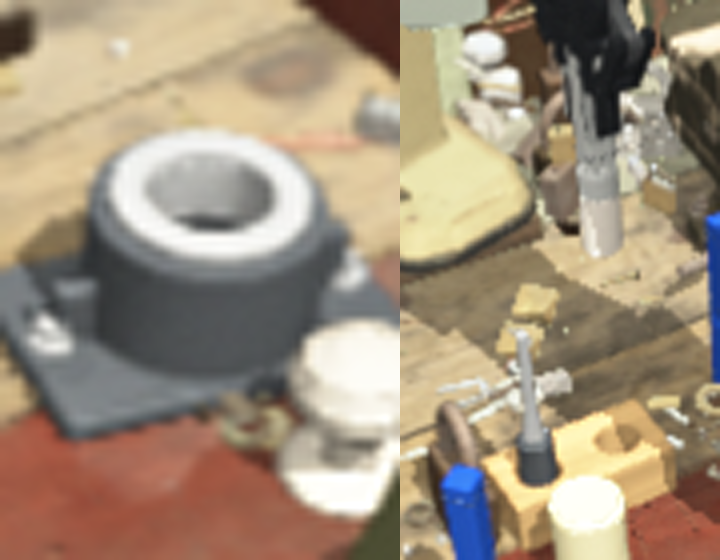

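The left half of the picture shows the flange seated flush on the barrel all round, with no gap under it. The right half shows the drift hanging upright, foot at crop (602,250) against (603,249) predicted. The empty −y hole is at about (618,433).

```bash
python3 - <<'E'
from h import *
print(manip.observe()['ee_pos'])
for X,Y in((616,433),(620,435)): print(atz('scene',((X-400+.5)/4-.5+180,(Y+.5)/4-.5+140),.04))
E
python3 -m pendant '[[0,1.5,-20,0,0,0,10],[0,0,-45,0,0,0,10],[0,0,-45,0,0,0,10],[0,0,-35,0,0,0,10],[0,0,-12,0,0,0,10],[0,0,0,0,0,0,10],[0,0,0,0,0,0,10]]'
```

```text
[0.47994587 0.17104211 0.29469893]
[0.48510063 0.1710418  0.04      ]
[0.48190224 0.16968334 0.04      ]
clock: 31.28
ee_pos: [0.4814, 0.1736, 0.1397]
eef_rot: [0.708, 0.0, 0.706, 0.0]
wrist_force: [-0.8, 0.7, -2.4]
finger_gap: 0.226
```

```bash
(python3 -m pendant '[[0,0,-6,0,0,0,10],[0,0,-6,0,0,0,10],[0,0,0,0,0,0,10]]';  python3 -m pendant '[[0,0,-6,0,0,0,10],[0,0,-6,0,0,0,10],[0,0,0,0,0,0,10]]') | grep -E 'clock|ee_pos|force|gap'
```

```text
clock: 31.65
ee_pos: [0.4797, 0.1733, 0.1252]
wrist_force: [-0.7, 0.3, -2.7]
finger_gap: 0.226
clock: 32.02
ee_pos: [0.4795, 0.1733, 0.1129]
wrist_force: [-0.3, 0.2, -2.3]
finger_gap: 0.225
```

In the hole freely; lowering to the bottom.

```bash
(python3 -m pendant '[[0,0,-6,0,0,0,10],[0,0,-4,0,0,0,10],[0,0,0,0,0,0,10]]';  python3 -m pendant '[[0,0,-1,0,0,0,10],[0,0,0,0,0,0,10]]';  python3 -m pendant '[[0,0,-1,0,0,0,10],[0,0,0,0,0,0,10]]') | grep -E 'clock|ee_pos|force|gap'
```

```text
clock: 32.4
ee_pos: [0.4798, 0.1733, 0.1032]
wrist_force: [0.5, -0.3, -2.2]
finger_gap: 0.225
clock: 32.65
ee_pos: [0.4803, 0.1734, 0.1029]
wrist_force: [-0.2, -0.7, -2.9]
finger_gap: 0.224
clock: 32.9
ee_pos: [0.4801, 0.1734, 0.1018]
wrist_force: [0.3, 0.2, -2.4]
finger_gap: 0.224
```

```bash
(python3 -m pendant '[[0,0,-1.5,0,0,0,10],[0,0,0,0,0,0,10]]') | grep -E 'clock|ee_pos|force|gap'
python3 -m pendant '[[0,0,0,0,0,0,35],[0,0,0,0,0,0,50],[0,0,0,0,0,0,85],[0,0,0,0,0,0,85],[0,0,0,0,0,0,85],[0,0,0,0,0,0,85],[0,0,10,0,0,0,85],[0,0,30,0,0,0,85],[0,0,45,0,0,0,85],[0,0,45,0,0,0,85],[-10,0,45,0,0,0,85],[-10,-40,20,0,0,0,85],[-10,-50,0,0,0,0,85],[-5,-50,0,0,0,0,85],[-5,-50,0,0,0,0,85],[0,-40,0,0,0,0,85],[0,0,0,0,0,0,85],[0,0,0,0,0,0,85]]'
python3 - <<'E'
from h import *
a=manip.get_image('scene');b=manip.get_image('top')
f=lambda im,x,y,w,h,s:cv2.resize(np.ascontiguousarray(im[y:y+h,x:x+w,::-1]),(int(w*s),int(h*s)),interpolation=cv2.INTER_CUBIC)
cv2.imwrite('pics/z.png',np.hstack([f(a,150,160,140,140,3.5),f(b,140,170,80,140,3.5)]))
E
```

```text
clock: 33.15
ee_pos: [0.4805, 0.1735, 0.1015]
wrist_force: [-3.3, -0.8, 5.2]
finger_gap: 0.228
clock: 35.4
ee_pos: [0.4402, -0.0563, 0.2958]
eef_rot: [0.707, 0.0, 0.707, 0.0]
wrist_force: [-0.4, -0.1, -0.4]
finger_gap: 0.995
```

View pics/z.png

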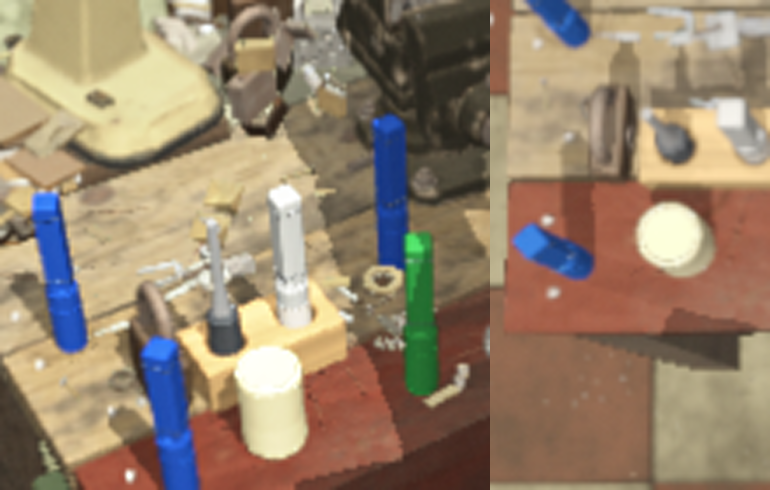

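The drift stands upright in the −y hole at (290,255). Punch, wax, padlock and the look-alikes are unmoved, and the gripper is clear. Handing in.

```bash
python3 -c "
from station import manip
print(manip.hand_in())"
```

```text
the job is handed in; nothing more can be done
None
```

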